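# Sift the pickling onions from the cooking onions, then hang up the sieve

## Task

The red-handled sieve holds two big brown cooking onions and four small white pickling onions. Carry it over the roasting tin and sift it there, keeping it roughly level, until all the small onions have dropped through into the tin and only the big ones are left; then gently hang the sieve by its wire handle, big onions still in it, on the hook stand, so that it hangs freely. Do not disturb the red cup and the pepper tin behind the tin.

Things in the scene. Friction and masses are not known exactly. Their poses are not given: they have to be found in the camera images.
- sieve: Open rectangular sheet-steel sieve, outside 156 mm (its x) by 170 mm (its y), rim 66 mm high, four 6 mm feet, 0.35 kg (about 0.63 kg loaded; varies by 25 percent). Origin: centre of the underside at the feet, z up. Quick shakes along its y (40 to 60 mm strokes at about 0.3 m/s or more) make the small onions slide into the slots; if a big onion bars the way, shake on, or along x as well
- sieve_floor (a point): Middle of the sieve floor's top face, 9 mm above the sieve's origin; axes as the sieve. Two slots run along x, 150 mm long and 38 mm wide, centred at y = +43 and -43 mm; between them a solid strip 44 mm wide with a rounded 2 mm ridge along each edge, and a 22 mm strip along either side wall. The small onions stand on the middle strip (friction about 0.35) and stay while the sieve moves softly.
- bail (a joint): Hinge of the wire handle (bail) about the sieve's y axis, 54 mm above the sieve's origin. 0 = upright, negative = leaning to the sieve's -x side (robot side), limits -1.1 and 1.1 rad. Friction (0.12 N m) holds it where it is put. A firm grip on the tab also resists turning: if gripped while leaning and just lifted, the sieve hangs tilted, so set it upright first and grip afresh
- bail_tab (a point): Centre of the red grip tab on top of the handle: 36 mm wide along the sieve's y, 18 mm thick, 44 mm long away from the hinge; 131 mm from the hinge, so 185 mm above the sieve's underside when upright. Its z axis points away from the hinge.
- bail_bar (a point): Middle of the handle's straight top bar: round, 8 mm diameter, 120 mm long along the sieve's y, 105 mm from the hinge (26 mm below the tab's centre), 159 mm above the sieve's underside when upright. The hook goes under it here. From its ends the handle's sides run out and down to 89 mm either side of the middle
- onion_1: large brown cooking onion, 62 mm diameter, 58 mm tall, about 0.1 kg, wider than the slots; starts in the sieve, seated in one of the slots; origin at the centre of its flat root end, z towards the neck
- onion_2: large brown cooking onion, 62 mm diameter, 58 mm tall, about 0.1 kg, wider than the slots; starts in the sieve, seated in one of the slots; origin at the centre of its flat root end, z towards the neck
- baby_1: small white pickling onion, 30 mm diameter, 28 mm tall, about 0.02 kg, passes a slot in any attitude; starts standing on the middle strip of the sieve floor; origin at the centre of its flat root end, z towards its tip
- baby_2: small white pickling onion, 30 mm diameter, 28 mm tall, about 0.02 kg, passes a slot in any attitude; starts standing on the middle strip of the sieve floor; origin at the centre of its flat root end, z towards its tip
- baby_3: small white pickling onion, 30 mm diameter, 28 mm tall, about 0.02 kg, passes a slot in any attitude; starts standing on the middle strip of the sieve floor; origin at the centre of its flat root end, z towards its tip
- baby_4: small white pickling onion, 30 mm diameter, 28 mm tall, about 0.02 kg, passes a slot in any attitude; starts standing on the middle strip of the sieve floor; origin at the centre of its flat root end, z towards its tip
- tin: Dark roasting tin, loose, 0.9 kg, 200 mm (its x) by 250 mm (its y), 45 mm high, walls 4 mm, small wire handles at its y ends reaching 145 mm from the middle. Origin: centre of the underside, z up.
- hook_stand: Fixed stand: wooden base 12 mm thick (x -40 to +130 mm, y -65 to +65 mm), a steel post of 16 mm diameter at x = +115 mm, 248 mm high, and from its top one round steel hook, 10 mm thick, reaching back to -x, open upwards. Origin: on the worktop under the hollow of the hook, z up; x points from the hollow to the post
- hook (a point): Where the middle of the handle's top bar lies when hung in the hollow: 245 mm above the worktop; axes as the stand. The hook's upturned nose is 30 mm off at -x and rises to 20 mm above this point (12 mm thick); towards the post the hook stays within 8 mm above it. The handle's sides reach down to the rim, so bring the bar from the -x side, along the stand's y, over the nose, and let it down
- pepper_tin: grey pepper tin, 41 mm diameter, 51 mm high, loose, a bystander; origin under its centre
- cup_red: small red cup, 58 mm high, 80 mm over its handle, loose, a bystander; origin underneath

How it is judged:
By the outcome, as a careful person would: the job done as asked, in the order asked, and still so for the second after the job is handed in, with the robot touching nothing.
It also fails if it takes over 72 s, if anything falls off the work surface, if the arm or the gripper's body presses on something with over 40 N, if the wrist force passes 120 N, or if a joint passes its speed limit or range.

## Robot

A 7-joint arm with a two-finger parallel gripper is mounted at the origin on a cart in front of the work surface, level with it; the furniture and walls round the work are solid. World frame = base frame: x ahead of the robot, y to its left, z up, the work surface at z = 0. Lengths are in m, angles in rad, forces in N, time in s.
With the tool pointing down it reaches from about 0.425 to 0.875 m from the base axis. Payload 4.7 kg.
Tool frame: the origin (TCP) lies at the very end of the fingers, on their centre line; the grasp point (between the pads) lies behind it (ctrl.tcp_to_grasp is the y of the grasp point in the tool frame, in m); y points along the fingers, x is the direction in which the jaws open and shut, and the axes are right-handed (so a half turn about y gives the same grasp; the last joint's range is limited). The gripper opens to 87 mm and grips with 3 to 60 N. Pads are 19 mm wide; open, the fingers measure 117 mm over their backs; the gripper's body (75 mm by 190 mm) begins 51 mm behind the grasp point.
Start: joints at [-1.303, 0.321, -0.07, 1.45, 0.023, 1.371, -0.057], TCP at [0.163, 0.629, 0.223] pointing down, gripper open.
Joint ranges: [-2.86, 2.86], [-0.3, 2.09], [-1.38, 1.24], [0.06, 2.45], [-1.56, 4.7], [0.09, 2.05], [-2.69, 2.69]. Speed limits (rad/s): [2.57, 2.57, 3.14, 3.14, 3.14, 3.14, 3.14].

## Interface

Orientations are given as a rotation vector (axis times angle).
In Python, from bench import ctrl, get_image, workorder gives the robot as it stands.
- The arm moves only by the tool drive_tool, never from a script. Its argument "increments" is text: rows parted by semicolons, each of 5 numbers parted by spaces: the shift along the tool's x, y, z in mm, then the turn about the tool's y in degrees, then the closure in counts, from 0 (fully open) to 255 (shut). In form: tx ty tz yaw fingers; .... A call has 1 to 20 rows; each row shifts and turns the commanded pose from where the row before left it, along the tool's axes as they then stand; what a row does not reach is not made up. A row lasts 1/8 s, in which the tool goes at most 62.5 mm and 10.7 degrees, less where a joint would pass 70% of its speed; a pose out of reach is approached as far as the arm can. A call is refused whole if a number of a shift passes 62.5 or a number of a turn 10.7, either way. A call with a gripper value outside its range is refused whole. The fingers move at their own pace and stop on an object; "squeeze" is the grip in N (left out, the last holds). Time passes only in rows, so rows that do not move let the fingers close. It gives the time, the measured TCP pose, the force and the opening at its end, in the units of the state.
- ctrl.get_state(): the state, without advancing time (a new reading comes with each control period).
- get_image(name): name is "side" or "top" or "wrist"; returns a dict with "img" (400x640x3 uint8, red, green, blue), "mtx" (3x3 intrinsics, pixels), "k1" (the pictures are not rectified: a ray, as slopes to the right and down, at radius r is drawn at 1 + k1 r^2 times it, then the intrinsics apply), "camera_from_world" (4x4, takes a point from world to camera coordinates). Camera axes: x right, y up, looking along -z (the intrinsics and any distortion apply to the point x, -y, -z); pixel columns grow to the right and rows downward; lengths in m; the calibration is good to about 2 mm. A picture is of the moment at which its call begins. There is no depth.
- workorder.close_job(): hands the job in, once; it reports no verdict.
The state is a dict: "time": time; "joint_positions": joint angles; "qd": joint speeds; "joint_torque": joint torques, N m; "position": TCP position; "tool_rot": TCP orientation; "ft_force": force on the tool from outside, world axes, zero at the start; "torque": the same for the moment, N m; "grip_width": opening from 0.0 (shut) to 1.0 (fully open).
Only numpy, scipy, OpenCV 4.12 (cv2) and the standard library are available. Lean on these libraries where they do the work, as an engineer would, in place of code of your own. Each camera call takes 0.05 s, during which the arm holds its last target.

## Working session

There is one attempt and no reset: what is moved stays moved. The work goes in short steps, Python scripts to look and compute and a tool call to move; the robot and the scene stay as the last step left them, time stands still between calls to the robot, and variables do not carry over. Pictures are saved under pics/ and viewed, and the job is handed in when it is done.

Besides the shell and the picture viewer there is one more tool, called after ">>>" as name(argument=value, ...) on one line, values as JSON. drive_tool: Moves the arm, as the interface text tells. Its arguments: {"type":"object","properties":{"increments":{"type":"string"},"squeeze":{"type":"number"}},"required":["increments"]}

```bash
ls; mkdir -p pics; cat > h.py <<'E'
import numpy as np, cv2
from bench import ctrl, get_image, workorder
def save(n,f):
    d=get_image(n); cv2.imwrite('pics/'+f,d['img'][:,:,::-1]); 
    np.savez('pics/'+f+'.npz',mtx=d['mtx'],k1=d['k1'],T=d['camera_from_world']); return d
def load(f):
    z=np.load('pics/'+f+'.npz'); return z['mtx'],float(z['k1']),z['T']
def ray(f,u,v):
    K,k1,T=load(f); 
    q=np.array([(u-K[0,2])/K[0,0],(v-K[1,2])/K[1,1]]); s=q.copy()
    for _ in range(30): s=q/(1+k1*(s@s))
    d=np.array([s[0],-s[1],-1.]); R=T[:3,:3]; o=-R.T@T[:3,3]; d=R.T@d
    return o,d/np.linalg.norm(d)
def proj(f,p):
    K,k1,T=load(f); c=T[:3,:3]@np.array(p)+T[:3,3]; s=np.array([c[0],-c[1]])/-c[2]; s=s*(1+k1*(s@s))
    return K[0,0]*s[0]+K[0,2],K[1,1]*s[1]+K[1,2]
def onz(f,u,v,z):
    o,d=ray(f,u,v); return o+d*(z-o[2])/d[2]
def tri(*a):
    A=np.zeros((3,3));b=np.zeros(3);rs=[ray(*x) for x in a]
    for o,d in rs:
        P=np.eye(3)-np.outer(d,d);A+=P;b+=P@o
    p=np.linalg.solve(A,b); return p,[np.linalg.norm((np.eye(3)-np.outer(d,d))@(p-o)) for o,d in rs]
E
python3 - <<'E'
from h import *
for n in ['side','top','wrist']:
    d=save(n,n+'0.png'); T=d['camera_from_world'];print(n,-T[:3,:3].T@T[:3,3],d['mtx'][0,0])
print(ctrl.get_state(),ctrl.tcp_to_grasp)
E
```

```text
pics
side [0.15023019 0.96809304 0.58971399] 433.78563952214745
top [ 0.45741642 -0.02586793  1.22707729] 415.82992306677363
wrist [0.0973678  0.64742038 0.38260602] 278.41946016996025
{'time': 0.15, 'joint_positions': array([-1.30290286,  0.32166045, -0.07010548,  1.45142979,  0.02262558,
        1.37077957, -0.056903  ]), 'qd': array([ 0.001143  , -0.00211682, -0.00180815, -0.00285822,  0.00195099,
        0.00193648, -0.00097222]), 'joint_torque': array([-8.68679354e-05, -4.91798329e+01, -4.04678425e-01, -3.12876749e+01,
       -6.38494338e-02,  4.04496084e-02,  1.33356448e-04]), 'position': array([0.16313442, 0.62875337, 0.22169032]), 'tool_rot': array([-1.31962955, -1.01948836,  1.02134122]), 'ft_force': array([-0.25065946,  0.25665374, -0.70452716]), 'torque': array([ 0.09250257, -0.02008657, -0.01396861]), 'grip_width': 0.996785027430517} -0.0187
```

View pics/side0.png

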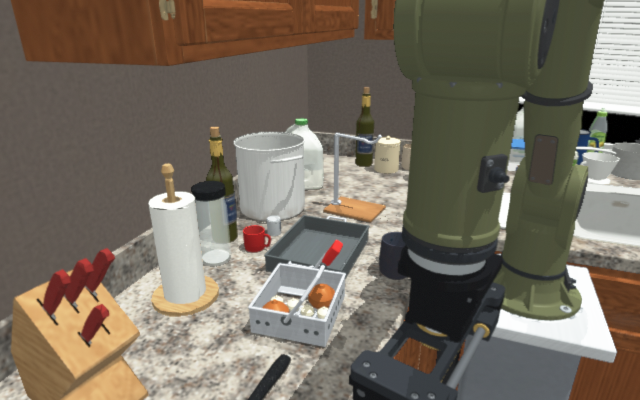

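View pics/top0.png

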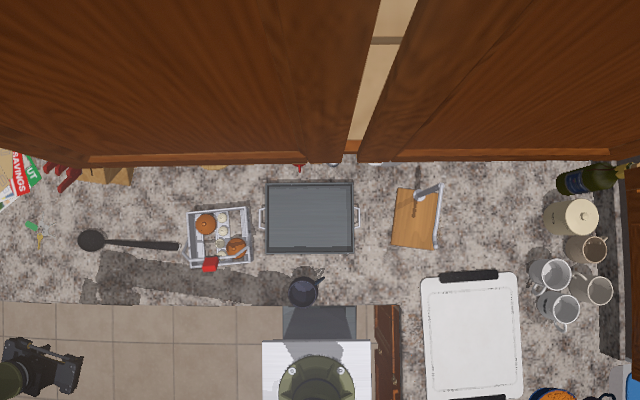

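View pics/wrist0.png

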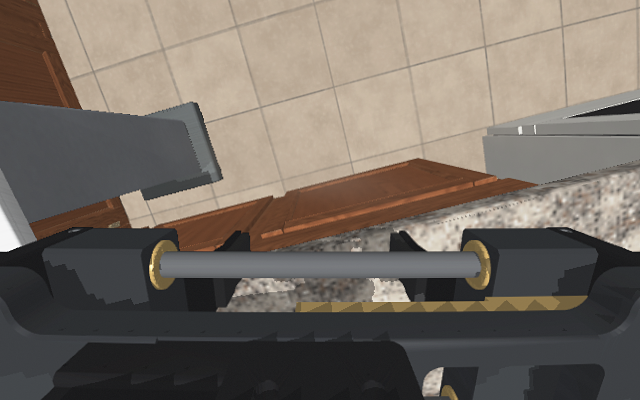

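The top view shows the sieve at about (220,238), its tab at (210,265), the tin at (310,217) and the stand at (418,217). In this view up is +x and left is +y. I'll enlarge it next.

```bash
python3 - <<'E'
import cv2,numpy as np
t=cv2.imread('pics/top0.png');s=cv2.imread('pics/side0.png')
cv2.imwrite('pics/a1.png',cv2.resize(t[195:285,170:270],(800,720)[:2] if 0 else (660,594),interpolation=cv2.INTER_CUBIC))
cv2.imwrite('pics/a2.png',cv2.resize(s[225:345,240:380],(700,600),interpolation=cv2.INTER_CUBIC))
cv2.imwrite('pics/a3.png',cv2.resize(t[150:270,380:460],(400,600),interpolation=cv2.INTER_CUBIC))
cv2.imwrite('pics/a4.png',cv2.resize(s[120:230,310:410],(545,600),interpolation=cv2.INTER_CUBIC))
E
```

```text
(no output)
```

View pics/a1.png

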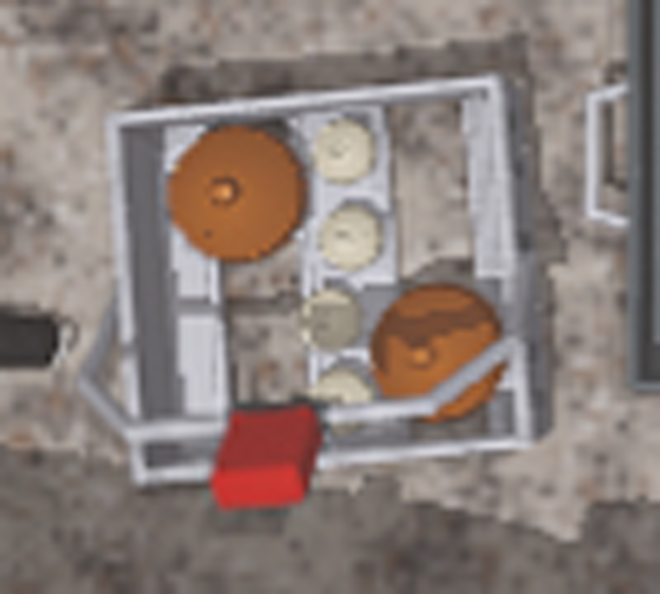

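View pics/a2.png

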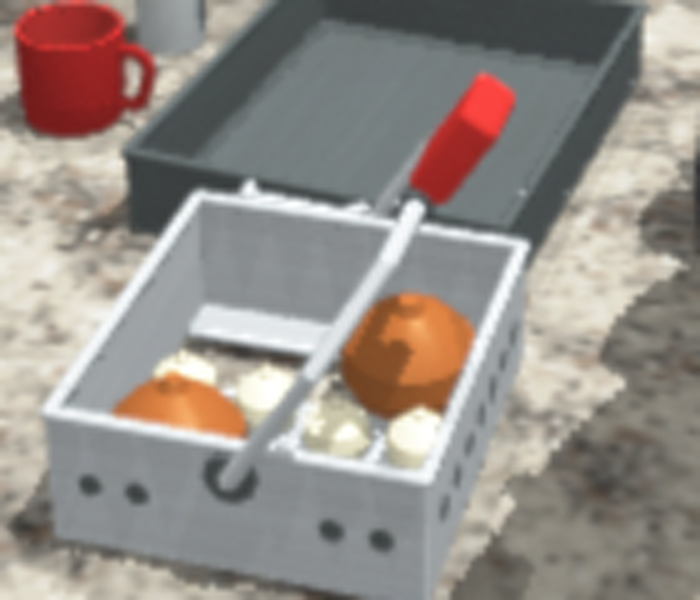

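View pics/a3.png

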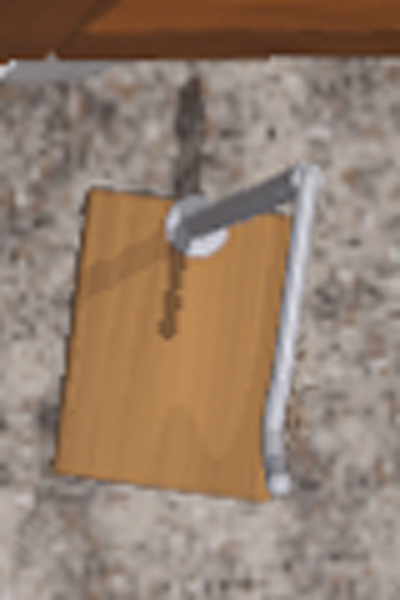

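View pics/a4.png

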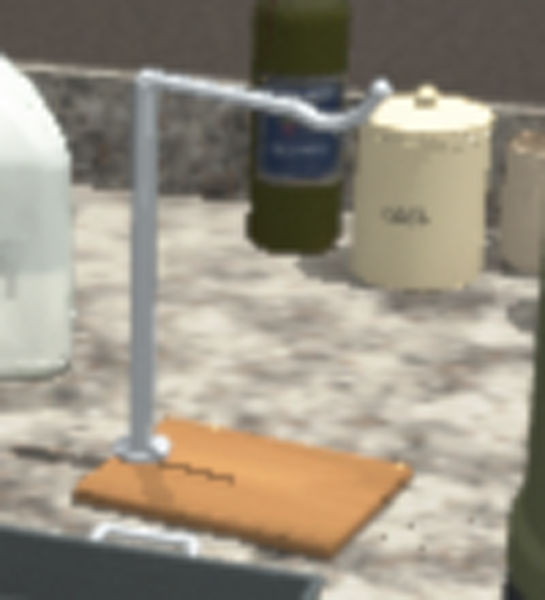

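```bash
cat > fit.py <<'E'
from h import *
from scipy.optimize import least_squares
def fit(obs,x0,z0=0):
    def f(p):
        c,s=np.cos(p[2]),np.sin(p[2]);r=[]
        for (fn,u,v,m) in obs:
            w=[p[0]+c*m[0]-s*m[1],p[1]+s*m[0]+c*m[1],m[2]+z0]
            q=proj(fn,w); r+=[q[0]-u,q[1]-v]
        return np.array(r)
    r=least_squares(f,x0,loss='soft_l1'); return r.x,np.round(f(r.x).reshape(-1,2),1)
E
python3 - <<'E'
from fit import *
def A1(u,v): return ('top0.png',170+u/6.6-.42,195+v/6.6-.42)
def A2(u,v): return ('side0.png',240+u/5-.4,225+v/5-.4)
def A3(u,v): return ('top0.png',380+u/5-.4,150+v/5-.4)
def A4(u,v): return ('side0.png',310+u/5.45-.4,120+v/5.45-.4)
X,Y,Z=.078,.085,.066
obs=[(*A1(107,113),(X,Y,Z)),(*A1(498,77),(X,-Y,Z)),(*A1(530,443),(-X,-Y,Z)),(*A1(137,482),(-X,Y,Z)),
(*A2(200,192),(X,-Y,Z)),(*A2(527,240),(-X,-Y,Z)),(*A2(430,480),(-X,Y,Z)),(*A2(47,410),(X,Y,Z))]
p,r=fit(obs,[.4,.25,0]);print('sieve',p,r.tolist())
for k in range(4):
    a,b=[(0,4+3),(1,4),(2,5),(3,6)][k]
    print(tri(obs[a][:3],obs[b][:3]))
# tab: end face centre and others
t=A1(262,480);s=A2(490,100)
print('tabend',tri(t,s))
print('tab mid',tri(A1(265,455),A2(465,138)))
print('bar', tri(A1(228,428),A2(420,208)))
B=[(.13,.065,.012),(-.04,.065,.012),(-.04,-.065,.012),(.13,-.065,.012),(.115,0,.25),(-.03,0,.265)]
obs=[(*A3(u,v),m) for (u,v),m in zip([(90,188),(55,470),(270,500),(290,215),(310,172),(280,485)],B)]
obs+=[(*A4(u,v),m) for (u,v),m in zip([(78,492),(335,552),(412,470),(165,418),(147,80),(383,88)],B)]
p,r=fit(obs,[.4,-.25,0]);print('stand',p,r.tolist())
for i in range(6): print(tri(obs[i][:3],obs[6+i][:3])[0].round(3))
E
```

```text
sieve [0.45632379 0.2703988  0.08567101] [[0.6, 0.6], [0.3, 0.1], [0.3, 0.2], [0.2, -0.2], [-0.6, 0.1], [0.2, 0.4], [-0.1, 0.2], [-0.4, 0.3]]
(array([0.52712642, 0.36237607, 0.067255  ]), [np.float64(0.0015034839041473149), np.float64(0.0015034839041474192)])
(array([0.54069609, 0.19259628, 0.06667486]), [np.float64(0.0009989153214817626), np.float64(0.0009989153214817938)])
(array([0.38638678, 0.17949072, 0.06709764]), [np.float64(0.00019494527903711345), np.float64(0.00019494527903708733)])
(array([0.37097779, 0.3488511 , 0.06683607]), [np.float64(4.5900000393187975e-05), np.float64(4.59000003933612e-05)])
tabend (array([0.37891619, 0.26241456, 0.18169937]), [np.float64(0.0012752146506523386), np.float64(0.0012752146506523118)])
tab mid (array([0.38756324, 0.26590424, 0.16499395]), [np.float64(0.0010429726878372018), np.float64(0.0010429726878373288)])
bar (array([0.3976701 , 0.28711597, 0.14328838]), [np.float64(0.00021533826122692258), np.float64(0.00021533826122689217)])
stand [ 0.45723837 -0.28937071 -0.14504709] [[-1.0, -0.2], [-0.7, 1.1], [0.4, 0.7], [2.5, 0.1], [-1.2, 1.2], [0.0, -0.3], [-1.8, -1.2], [-0.4, -1.5], [0.6, -1.3], [-0.0, -1.0], [-0.5, -1.1], [-0.3, -1.9]]
[ 0.593 -0.249  0.006]
[ 0.428 -0.223  0.005]
[ 0.41  -0.348  0.007]
[ 0.576 -0.366  0.011]
[ 0.573 -0.311  0.245]
[ 0.427 -0.287  0.259]
```

```bash
python3 - <<'E'
import cv2
t=cv2.imread('pics/top0.png');s=cv2.imread('pics/side0.png')
cv2.imwrite('pics/b1.png',cv2.resize(t[150:310,240:380],(525,600),interpolation=cv2.INTER_CUBIC))
cv2.imwrite('pics/b2.png',cv2.resize(s[180:310,230:420],(790,540),interpolation=cv2.INTER_CUBIC))
E
```

```text
(no output)
```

View pics/b1.png

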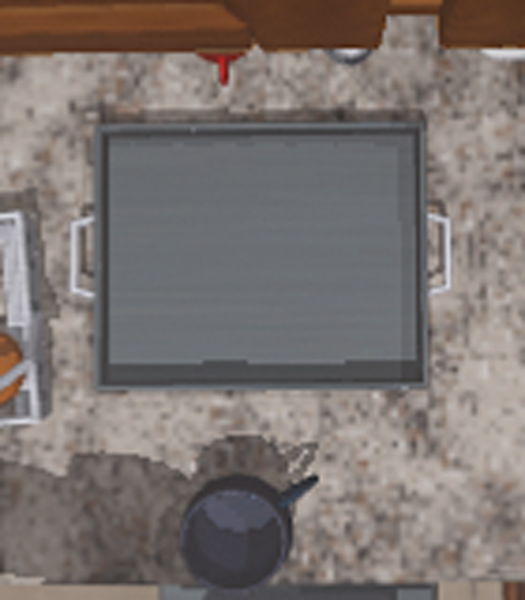

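View pics/b2.png

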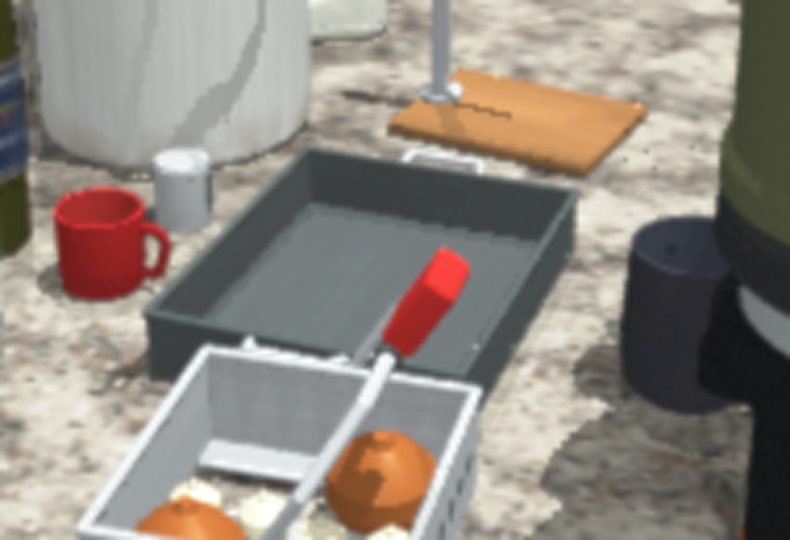

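```bash
python3 - <<'E'
from fit import *
from scipy.spatial.transform import Rotation as R
def B1(u,v): return ('top0.png',240+u/3.75-.4,150+v/3.75-.4)
def B2(u,v): return ('side0.png',230+u/4.158-.4,180+v/4.154-.4)
X,Y,Z=.1,.125,.045
obs=[(*B1(95,122),(X,Y,Z)),(*B1(427,122),(X,-Y,Z)),(*B1(428,388),(-X,-Y,Z)),(*B1(97,388),(-X,Y,Z)),
(*B2(148,312),(X,Y,Z)),(*B2(310,150),(X,-Y,Z)),(*B2(577,190),(-X,-Y,Z))]
p,r=fit(obs,[.49,0,0]);print('tin',p,r.tolist())
print('cup base', onz('side0.png',230+100/4.158,180+293/4.154,0),'handle',onz('side0.png',230+158/4.158,180+270/4.154,.02),'pepper',onz('side0.png',230+184/4.158,180+228/4.154,0))
print('mug', onz('top0.png',240+240/3.75,150+530/3.75,.08))
s=ctrl.get_state();M=R.from_rotvec(s['tool_rot']).as_matrix();print(M.round(3))
E
```

```text
tin [ 0.50774422  0.01293244 -0.01036479] [[0.9, 1.0], [-0.5, 0.4], [-0.0, -0.2], [-0.1, 0.1], [-0.9, -0.2], [-0.6, -0.9], [0.4, 0.1]]
cup base [0.68302667 0.05880446 0.        ] handle [0.64389667 0.04967794 0.02      ] pepper [ 0.67160795 -0.04384547  0.        ]
mug [0.30529284 0.02911007 0.08      ]
[[ 0.251 -0.    -0.968]
 [ 0.968 -0.001  0.251]
 [-0.001 -1.    -0.   ]]
```

>>> drive_tool(increments="0 0 0 -9.75 0; -10 0 -5 -9.75 0; -30 0 -15 0 0; -40 0 -20 0 0; -50 0 -25 0 0; -50 0 -25 0 0; -50 0 -25 0 0; -50 0 -25 0 0; -40 0 -20 0 0; -30 0 -15 0 0; -20 0 -10 0 0; -10 0 -5 0 0; 0 0 0 0 0; 0 0 0 0 0", squeeze=4)

```text
time: 1.9
position: [0.383, 0.2672, 0.2225]
tool_rot: [-1.166, -1.274, 1.274]
ft_force: [-0.4, 0.1, 0.8]
grip_width: 0.997
```

```bash
python3 - <<'E'
from h import *
for n in ['side','top','wrist']: save(n,n+'1.png')
from scipy.spatial.transform import Rotation as R
s=ctrl.get_state();M=R.from_rotvec(s['tool_rot']).as_matrix();print(s['time'],s['position'],M.round(3))
a=cv2.imread('pics/side1.png')[200:350,230:400];cv2.imwrite('pics/c1.png',cv2.resize(a,(680,600),interpolation=cv2.INTER_CUBIC))
E
```

```text
2.05 [0.38317307 0.26702332 0.22249623] [[-0.088 -0.    -0.996]
 [ 0.996  0.    -0.088]
 [ 0.    -1.     0.   ]]
```

View pics/wrist1.png

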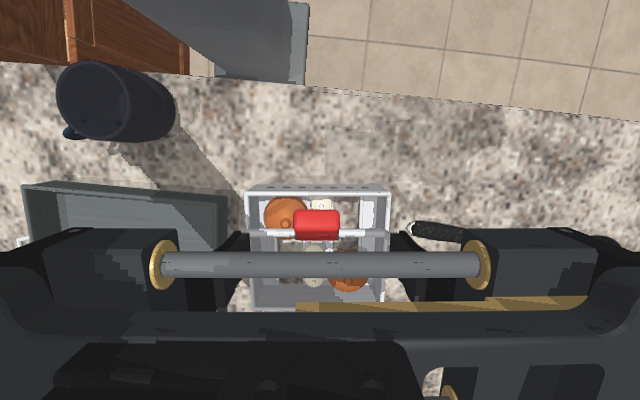

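View pics/side1.png

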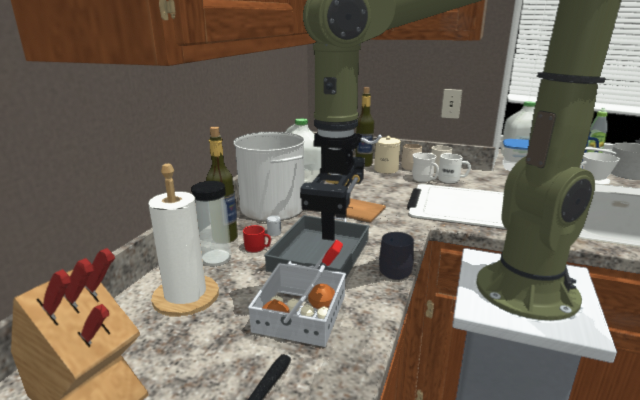

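>>> drive_tool(increments="-2 5 -2 0 0; 0 15 0 0 0; 0 20 0 0 0; 0 15 0 0 0; 0 10 0 0 0; 0 5 0 0 0; 0 0 0 0 100; 0 0 0 0 180; 0 0 0 0 200; 0 0 0 0 200; 0 0 0 0 200", squeeze=4)

```text
time: 3.42
position: [0.3859, 0.2644, 0.1527]
tool_rot: [-1.167, -1.273, 1.272]
ft_force: [-0.4, -0.0, -0.8]
grip_width: 0.516
```

```bash
python3 - <<'E'
from h import *
for n in ['side','top']: save(n,n+'2.png')
s=ctrl.get_state();print(s['position'],s['grip_width']*87,s['ft_force'])
a=cv2.imread('pics/side2.png')[200:350,230:400];b=cv2.imread('pics/top2.png')[190:290,160:270]
cv2.imwrite('pics/c2.png',np.hstack([cv2.resize(a,(440,388),interpolation=cv2.INTER_CUBIC),cv2.resize(b,(350,388))]))
E
```

```text
[0.38585901 0.26438002 0.15261851] 36.85676953287354 [-0.08332049  0.6853415   0.4576026 ]
```

View pics/c2.png

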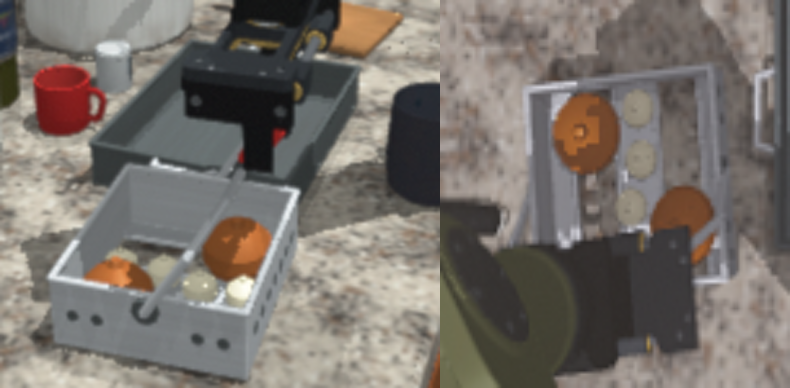

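>>> drive_tool(increments="0 -3 -5 0 200; 0 -3.1 -6.2 0 200; 0 -4.8 -11.3 0 200; 0 -3.8 -11.8 0 200; 0 -2.8 -12 0 200; 0 -1.6 -12.2 0 200; 0 -0.5 -7.3 0 200; 0 -0.1 -5 0 200; 0 0 0 0 200; 0 0 0 0 200; 0 0 0 0 100; 0 0 0 0 60; 0 0 0 0 60; 0 0 0 0 60", squeeze=4)

```text
time: 5.28
position: [0.4563, 0.2705, 0.1723]
tool_rot: [-1.167, -1.273, 1.273]
ft_force: [-0.4, -0.3, 0.4]
grip_width: 0.738
```

```bash
python3 - <<'E'
from h import *
for n in ['side','top','wrist']: save(n,n+'3.png')
s=ctrl.get_state();print(s['time'],s['position'],s['grip_width']*87,s['ft_force'])
a=cv2.imread('pics/side3.png')[190:350,230:400];b=cv2.imread('pics/top3.png')[180:290,160:270]
cv2.imwrite('pics/c3.png',np.hstack([cv2.resize(a,(425,400),interpolation=cv2.INTER_CUBIC),cv2.resize(b,(370,400))]))
E
```

```text
5.425 [0.45635419 0.27049752 0.17230107] 66.28396537777913 [0.52186946 0.48053175 0.22604363]
```

View pics/c3.png

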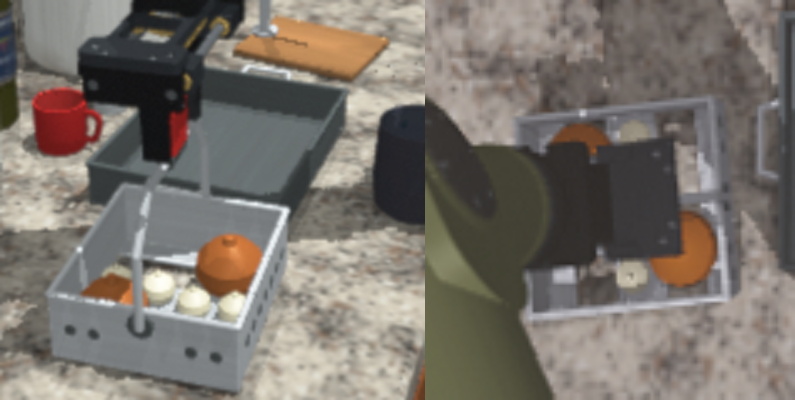

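View pics/wrist3.png

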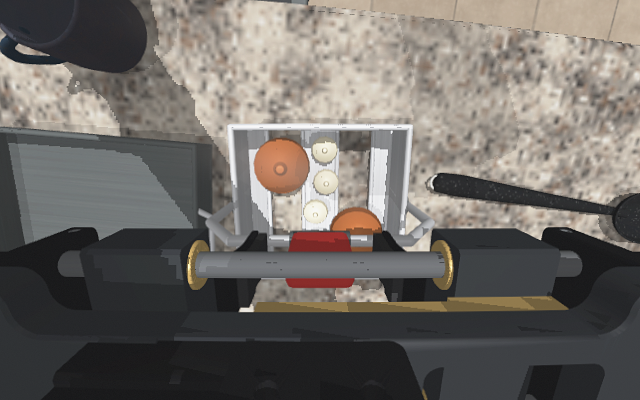

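```bash
python3 - <<'E'
from h import *
S=np.array([.4563,.2704]);a=.0857;c,s=np.cos(a),np.sin(a)
for th in (-.1,0,.1):
    o=[]
    for y,r in ((.06,.105),(.089,.0),(-.06,.105),(.018,.153),(-.018,.153)):
        x=r*np.sin(th);z=.054+r*np.cos(th)
        p=[S[0]+c*x-s*y,S[1]+s*x+c*y,z]; o.append((np.round(proj('side3.png',p),1),np.round(proj('wrist3.png',p),1)))
    print(th,o)
a=cv2.imread('pics/side3.png')[235:340,270:330];b=cv2.imread('pics/wrist3.png')[190:290,200:430]
cv2.imwrite('pics/c4.png',cv2.resize(a,(340,595),interpolation=cv2.INTER_CUBIC))
E
```

```text
-0.1 [(array([294.2, 266.2]), array([407.6, 225.6])), (array([285.6, 320.1]), array([403.8, 203.7])), (array([312.3, 237.2]), array([226.1, 225.5])), (array([303. , 233.8]), array([352.8, 246.7])), (array([308.4, 225.8]), array([279.2, 246.7]))]
0 [(array([288.9, 265.1]), array([406.6, 240.7])), (array([285.6, 320.1]), array([403.8, 203.7])), (array([307.6, 236.4]), array([227.2, 240.7])), (array([295.4, 232.5]), array([352. , 275.7])), (array([301.1, 224.5]), array([280.1, 275.7]))]
0.1 [(array([283.7, 264.6]), array([405.1, 254.9])), (array([285.6, 320.1]), array([403.8, 203.7])), (array([302.9, 236. ]), array([228.7, 254.8])), (array([287.9, 231.9]), array([350.9, 301.7])), (array([293.9, 224. ]), array([281.4, 301.7]))]
```

View pics/c4.png

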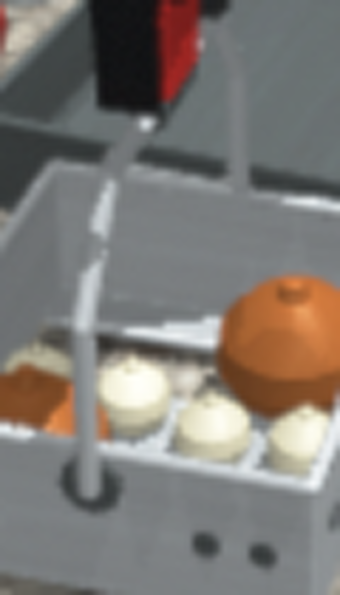

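>>> drive_tool(increments="0 4 0 0 60; 0 0 0 0 150; 0 0 0 0 255; 0 0 0 0 255; 0 0 0 0 255; 0 -1 0 0 255; 0 -2 0 0 255; 0 -4 0 0 255; 0 -5 0 0 255; 0 -5 0 0 255; 0 -4 0 0 255; 0 -2 0 0 255; 0 -1 0 0 255; 0 0 0 0 255; 0 0 0 0 255", squeeze=45)

```text
time: 7.3
position: [0.4563, 0.2704, 0.1921]
tool_rot: [-1.167, -1.272, 1.273]
ft_force: [-0.8, 0.2, -6.3]
grip_width: 0.411
```

```bash
python3 - <<'E'
from h import *
for n in ['side','wrist']: save(n,n+'4.png')
s=ctrl.get_state();print(s['time'],s['position'],s['grip_width']*87,s['ft_force'],s['torque'])
a=cv2.imread('pics/side4.png')[190:350,230:400];b=cv2.imread('pics/wrist4.png')[100:310,200:430]
cv2.imwrite('pics/c5.png',np.hstack([cv2.resize(a,(425,400),interpolation=cv2.INTER_CUBIC),cv2.resize(b,(370,400))]))
E
```

```text
7.4 [0.45629017 0.27044105 0.19213055] 35.422409041061215 [-0.12490591 -1.1303399  -5.82228804] [ 0.05548607  0.0060532  -0.02516806]
```

View pics/c5.png

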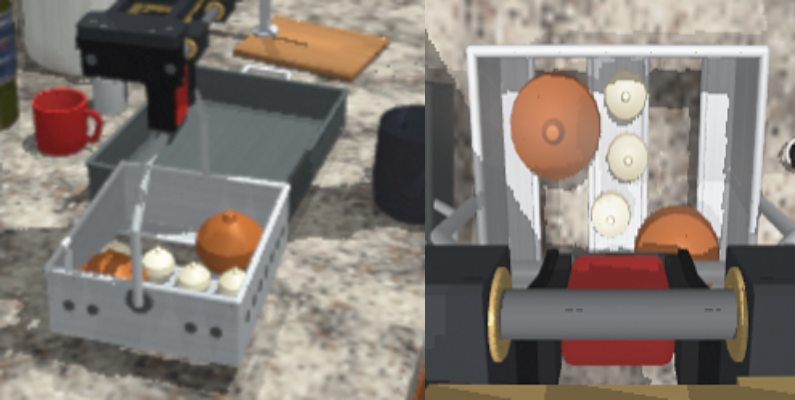

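>>> drive_tool(increments="0 -2 0 0.25 255; 0 -5 0 0.5 255; 0 -7 0 0.7 255; 0 -8 0 0.8 255; 0 -8 0 0.8 255; 0 -7 0 0.8 255; 0 -5 0 0.7 255; 0 -3 0 0.5 255; 0 -2 0 0.3 255; 0 -1 0 0.15 255; -2 0 -0.5 0 255; -5 0 -1 0 255; -9 0 -2 0 255; -14 0 -3 0 255; -18 0 -4 0 255; -21 0 -4 0 255; -22 0 -4.5 0 255; -22 0 -4.5 0 255; -22 0 -4.5 0 255; -22 0 -4.5 0 255")

```text
time: 9.9
position: [0.4876, 0.1109, 0.2404]
tool_rot: [-1.214, -1.202, 1.201]
ft_force: [0.6, 0.1, -7.0]
grip_width: 0.404
```

>>> drive_tool(increments="-22 0 -4.5 0 255; -21 0 -4.5 0 255; -18 0 -4 0 255; -14 0 -3 0 255; -11 0 -2.5 0 255; -7 0 -1.5 0 255; -4 0 -1 0 255; -2 0 -0.5 0 255; -1 0 0 0 255; 0 0 0 0 255; 0 0 0 0 255")

```text
time: 11.28
position: [0.5079, 0.0133, 0.2403]
tool_rot: [-1.213, -1.203, 1.202]
ft_force: [-0.2, 0.2, -6.6]
grip_width: 0.411
```

```bash
python3 - <<'E'
from h import *
for n in ['side','wrist','top']: save(n,n+'5.png')
s=ctrl.get_state();print(s['time'],s['position'],s['grip_width']*87,s['ft_force'],s['torque'])
a=cv2.imread('pics/side5.png')[130:300,230:430];b=cv2.imread('pics/wrist5.png')[100:310,200:430]
cv2.imwrite('pics/c6.png',np.hstack([cv2.resize(a,(425,361),interpolation=cv2.INTER_CUBIC),cv2.resize(b,(370,361))]))
E
```

```text
11.425 [0.50792646 0.01317537 0.24025952] 35.437949843043285 [-0.22934094  0.98580203 -5.90022672] [-0.02472569  0.05707679 -0.01066484]
```

View pics/c6.png

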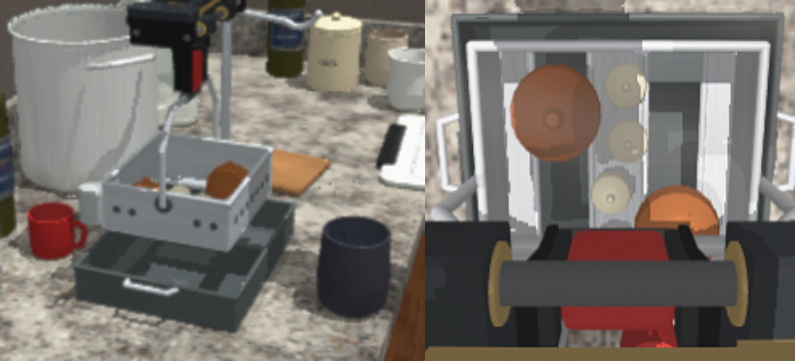

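View pics/top5.png

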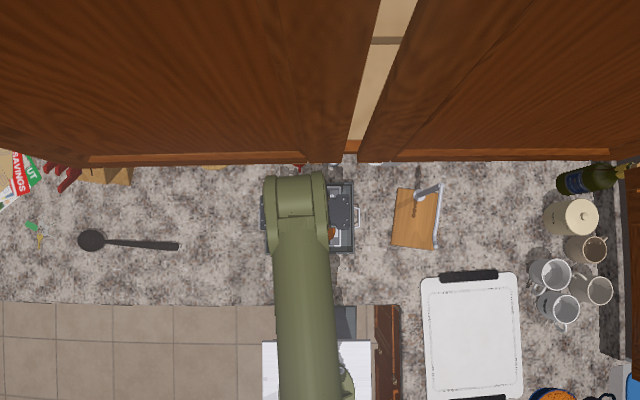

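>>> drive_tool(increments="-24 0 0 0 255; 48 0 0 0 255; -48 0 0 0 255; 48 0 0 0 255; -48 0 0 0 255; 48 0 0 0 255; -48 0 0 0 255; 24 0 0 0 255; 0 0 0 0 255; 0 0 0 0 255", squeeze=55)

```text
time: 12.68
position: [0.5079, 0.0128, 0.2403]
tool_rot: [-1.214, -1.203, 1.204]
ft_force: [1.2, -0.9, -5.0]
grip_width: 0.405
```

```bash
cat > look.py <<'E'
from h import *
import sys
k=sys.argv[1]
for n in ['side','wrist']: save(n,n+k+'.png')
s=ctrl.get_state();print(s['time'],s['position'],s['grip_width']*87,s['ft_force'],s['torque'])
a=cv2.imread(f'pics/side{k}.png')[130:300,230:430];b=cv2.imread(f'pics/wrist{k}.png')[90:310,180:450]
cv2.imwrite(f'pics/l{k}.png',np.hstack([cv2.resize(a,(400,340),interpolation=cv2.INTER_CUBIC),cv2.resize(b,(400,340))]))
E
python3 look.py 6
```

```text
12.775 [0.50793984 0.01241865 0.2402958 ] 35.662922908895915 [-0.80902289 -0.26688569 -4.66675538] [0.06533497 0.00336505 0.03538839]
```

View pics/l6.png

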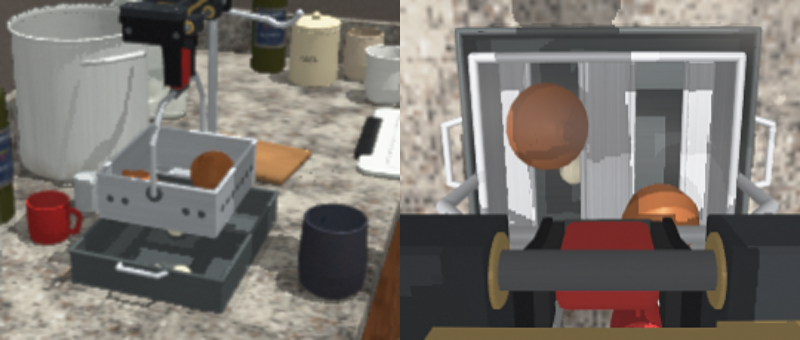

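```bash
python3 - <<'E'
import cv2,numpy as np
a=cv2.imread('pics/side6.png')[185:290,262:372];b=cv2.imread('pics/wrist6.png')[90:300,210:420]
cv2.imwrite('pics/d6.png',np.hstack([cv2.resize(a,(419,400),interpolation=cv2.INTER_CUBIC),cv2.resize(b,(380,400))]))
E
```

```text
(no output)
```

View pics/d6.png

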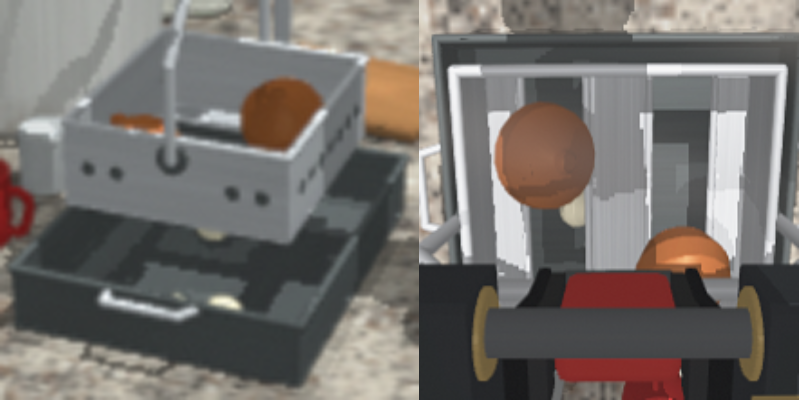

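```bash
python3 - <<'E'
from h import *
for z in (.02,.04,.06,.075): print(z,onz('side6.png',317.9,246.2,z).round(3),onz('wrist6.png',295,200,z).round(3),onz('side6.png',262+225/3.81,185+303/3.81,z).round(3))
E
```

```text
0.02 [0.515 0.009 0.02 ] [ 0.527 -0.021  0.02 ] [0.474 0.094 0.02 ]
0.04 [0.502 0.043 0.04 ] [ 0.522 -0.019  0.04 ] [0.463 0.125 0.04 ]
0.06 [0.489 0.076 0.06 ] [ 0.518 -0.017  0.06 ] [0.452 0.155 0.06 ]
0.075 [0.48  0.102 0.075] [ 0.514 -0.016  0.075] [0.443 0.178 0.075]
```

>>> drive_tool(increments="-24 0 0 0 255; 48 0 0 0 255; -48 0 0 0 255; 48 0 0 0 255; -48 0 0 0 255; 24 0 15 0 255; 0 0 -30 0 255; 0 0 30 0 255; 0 0 -30 0 255; 0 0 15 0 255; -24 0 0 0 255; 48 0 0 0 255; -48 0 0 0 255; 48 0 0 0 255; -48 0 0 0 255; 24 0 0 0 255; 0 0 0 0 255; 0 0 0 0 255; 0 0 0 0 255; 0 0 0 0 255")

```text
time: 15.28
position: [0.5079, 0.0126, 0.2403]
tool_rot: [-1.214, -1.202, 1.202]
ft_force: [-0.6, 0.7, -6.2]
grip_width: 0.411
```

```bash
python3 look.py 7; python3 - <<'E'
import cv2,numpy as np
a=cv2.imread('pics/side7.png')[185:290,262:372];b=cv2.imread('pics/wrist7.png')[90:300,210:420]
cv2.imwrite('pics/d7.png',np.hstack([cv2.resize(a,(419,400),interpolation=cv2.INTER_CUBIC),cv2.resize(b,(380,400))]))
E
```

```text
15.375 [0.50790618 0.01277213 0.24024473] 35.54274173063991 [ 0.06741324  0.19670266 -6.12037742] [0.08922709 0.0057308  0.00583963]
```

View pics/d7.png

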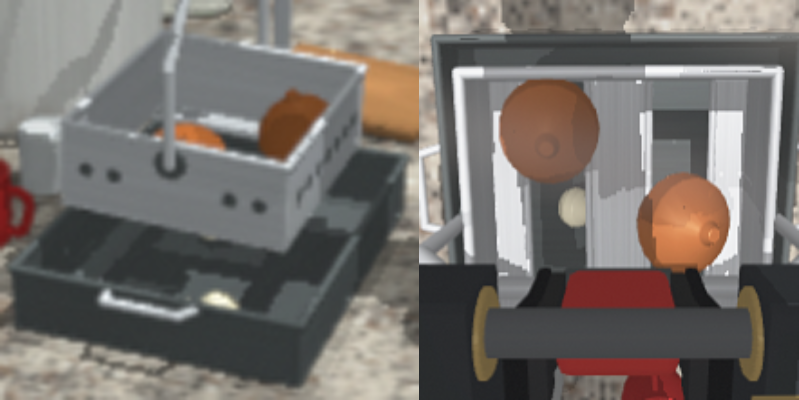

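>>> drive_tool(increments="0 -3 0 0 255; 0 -8 0 0 255; 0 -13 0 0 255; 0 -15 0 0 255; 0 -15 0 0 255; 0 -15 0 0 255; 0 -13 0 0 255; 0 -9 0 0 255; 0 -5 0 0 255; 0 -3 0 0 255; 0 -1 0 0 255; 0 0 0 0 255")

```text
time: 16.88
position: [0.5078, 0.013, 0.34]
tool_rot: [-1.213, -1.202, 1.203]
ft_force: [-0.0, -0.3, -4.7]
grip_width: 0.406
```

```bash
python3 look.py 8; python3 - <<'E'
import cv2,numpy as np
a=cv2.imread('pics/side8.png')[125:290,252:382];b=cv2.imread('pics/wrist8.png')[90:300,210:420]
cv2.imwrite('pics/d8.png',np.hstack([cv2.resize(a,(419,532),interpolation=cv2.INTER_CUBIC),cv2.resize(b,(380,532))]))
E
```

```text
16.975 [0.50779316 0.01302045 0.33996033] 35.39238550926354 [ 1.1276824   0.01674361 -5.87672163] [ 0.04996904 -0.03366695  0.01733586]
```

View pics/d8.png

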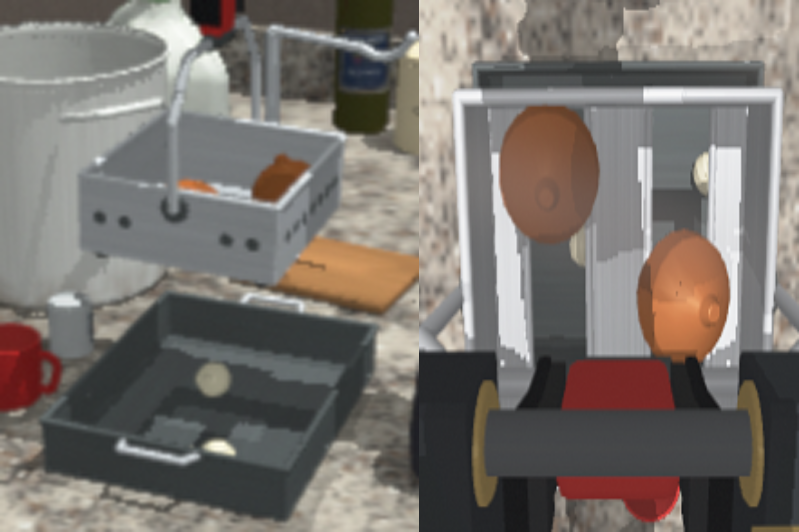

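```bash
python3 - <<'E'
import cv2,numpy as np
a=cv2.imread('pics/side5.png')[190:250,272:362];b=cv2.imread('pics/side7.png')[190:250,272:362];c=cv2.imread('pics/side8.png')[155:215,272:362];d=cv2.imread('pics/side8.png')[210:290,260:380]
f=lambda x:cv2.resize(x,(400,267),interpolation=cv2.INTER_CUBIC)
cv2.imwrite('pics/e7.png',np.vstack([np.hstack([f(a),f(b)]),np.hstack([f(c),f(d)])]))
E
```

```text
(no output)
```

View pics/e7.png

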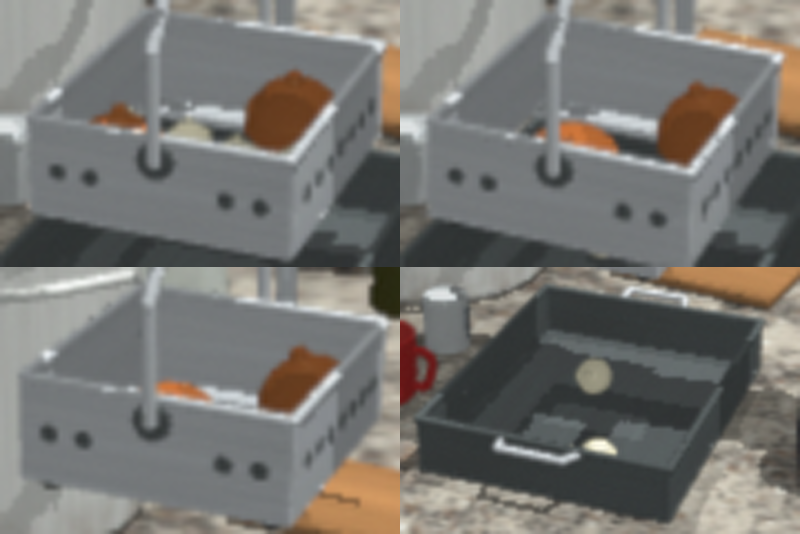

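>>> drive_tool(increments="0 5 0 0 255; 0 15 0 0 255; 0 25 0 0 255; 0 25 0 0 255; 0 18 0 0 255; 0 9 0 0 255; 0 3 0 0 255; -27 0 0 0 255; 54 0 0 0 255; -54 0 0 0 255; 54 0 0 0 255; -54 0 0 0 255; 54 0 0 0 255; -27 0 14 0 255; 0 0 -28 0 255; 0 0 28 0 255; 0 0 -28 0 255; 0 0 28 0 255; 0 0 -28 0 255; 0 0 14 0 255")

```text
time: 19.48
position: [0.5108, 0.0131, 0.2409]
tool_rot: [-1.218, -1.205, 1.201]
ft_force: [1.1, -0.6, -6.2]
grip_width: 0.412
```

>>> drive_tool(increments="-27 0 0 0 255; 54 0 0 0 255; -54 0 0 0 255; 54 0 0 0 255; -54 0 0 0 255; 54 0 0 0 255; -54 0 0 0 255; 27 0 0 0 255; 0 0 0 0 255; 0 0 0 0 255; 0 0 0 0 255")

```text
time: 20.85
position: [0.508, 0.0125, 0.2406]
tool_rot: [-1.214, -1.202, 1.202]
ft_force: [-0.2, -0.7, -5.9]
grip_width: 0.411
```

```bash
python3 look.py 9; python3 - <<'E'
import cv2,numpy as np
a=cv2.imread('pics/side9.png')[185:290,262:372];b=cv2.imread('pics/wrist9.png')[90:300,210:420]
cv2.imwrite('pics/d9.png',np.hstack([cv2.resize(a,(419,400),interpolation=cv2.INTER_CUBIC),cv2.resize(b,(380,400))]))
E
```

```text
20.95 [0.50794477 0.01260856 0.24040465] 35.595214755785776 [-1.59822520e-03  1.87242126e-01 -5.85274864e+00] [-0.00953119  0.01163525  0.01982831]
```

View pics/d9.png

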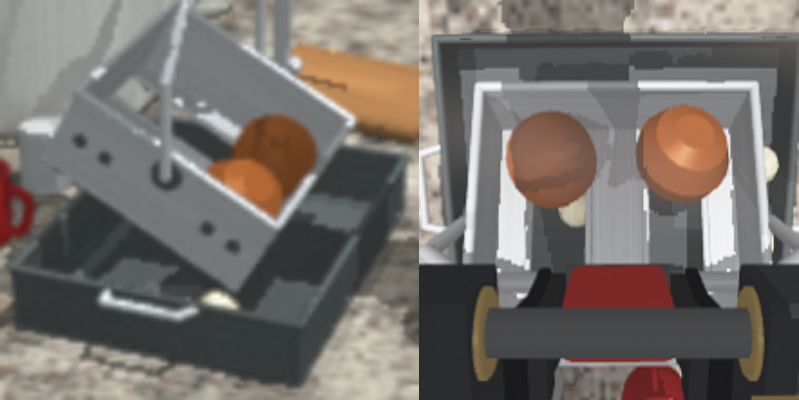

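>>> drive_tool(increments="0 -2 0 0 255; 0 -6 0 0 255; 0 -10 0 0 255; 0 -12 0 0 255; 0 -12 0 0 255; 0 -12 0 0 255; 0 -9 0 0 255; 0 -5 0 0 255; 2 -2 0 0 255; 6 0 1 0 255; 11 0 2 0 255; 16 0 3 0 255; 20 0 4 0 255; 23 0 4.5 0 255; 24 0 5 0 255; 24 0 5 0 255; 24 0 5 0 255; 24 0 5 0 255; 22 0 4.5 0 255; 19 0 4 0 255")

```text
time: 23.45
position: [0.4659, 0.2306, 0.31]
tool_rot: [-1.212, -1.203, 1.204]
ft_force: [0.9, 0.1, -5.3]
grip_width: 0.405
```

>>> drive_tool(increments="16 0 3.5 0 255; 12 0 2.5 0 255; 8 0 1.5 0 255; 4 0 1 0 255; 2 0 0.5 0 255; 0 0 0 0 255; 0 0 0 0 255")

```text
time: 24.32
position: [0.4586, 0.2699, 0.3103]
tool_rot: [-1.214, -1.202, 1.202]
ft_force: [0.3, -0.5, -5.7]
grip_width: 0.411
```

```bash
python3 look.py 10; python3 - <<'E'
from h import *
save('top','top10.png')
a=cv2.imread('pics/side10.png')[170:350,220:390];b=cv2.imread('pics/top10.png')[150:290,170:370]
cv2.imwrite('pics/d10.png',np.hstack([cv2.resize(a,(340,360),interpolation=cv2.INTER_CUBIC),cv2.resize(b,(455,360),interpolation=cv2.INTER_CUBIC)]))
E
```

```text
24.425 [0.45852572 0.27013934 0.310347  ] 35.63631755556909 [ 0.32860536  0.2446156  -5.43557724] [-0.01159033 -0.01665573 -0.01239694]
```

View pics/d10.png

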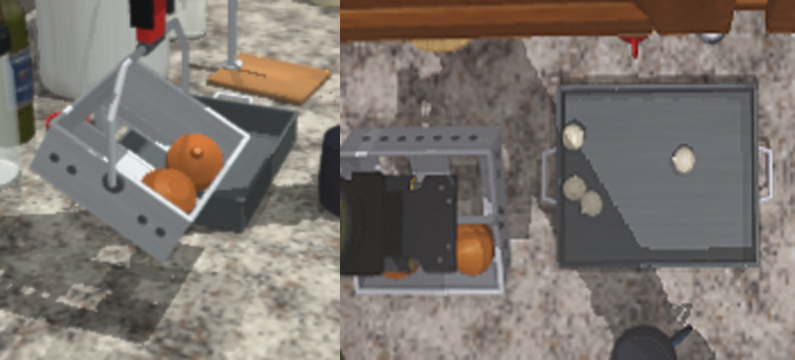

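View pics/wrist10.png

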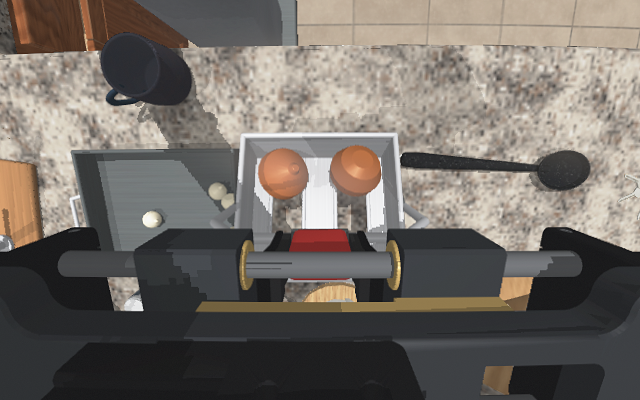

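>>> drive_tool(increments="0 4 0 0 255; 0 10 0 0 255; 0 16 0 0 255; 0 18 0 0 255; 0 18 0 0 255; 0 14 0 0 255; 0 9 0 0 255; 0 6 0 0 255; 0 5 0 0 255; 0 5 0 0 255; 0 5 0 0 255; 0 5 0 0 255; 0 5 0 0 255; 0 5 0 0 255; 0 5 0 0 255; 0 4 0 0 255; 0 3 0 0 255; 0 2 0 0 255; 0 1 0 0 255; 0 0 0 0 255", squeeze=60)

```text
time: 26.98
position: [0.4622, 0.2711, 0.1811]
tool_rot: [-1.216, -1.211, 1.193]
ft_force: [-7.2, -10.3, 48.0]
grip_width: 0.409
```

```bash
python3 look.py 11; python3 - <<'E'
from h import *
a=cv2.imread('pics/side11.png')[170:350,220:390];b=cv2.imread('pics/wrist11.png')[90:310,180:450]
cv2.imwrite('pics/d11.png',np.hstack([cv2.resize(a,(380,402),interpolation=cv2.INTER_CUBIC),cv2.resize(b,(410,402),interpolation=cv2.INTER_CUBIC)]))
E
```

```text
27.075 [0.46222237 0.27109354 0.18106418] 35.92315431076384 [-7.24224619 -9.27154143 49.34590669] [-2.37677826  1.87730298  0.11360809]
```

View pics/d11.png

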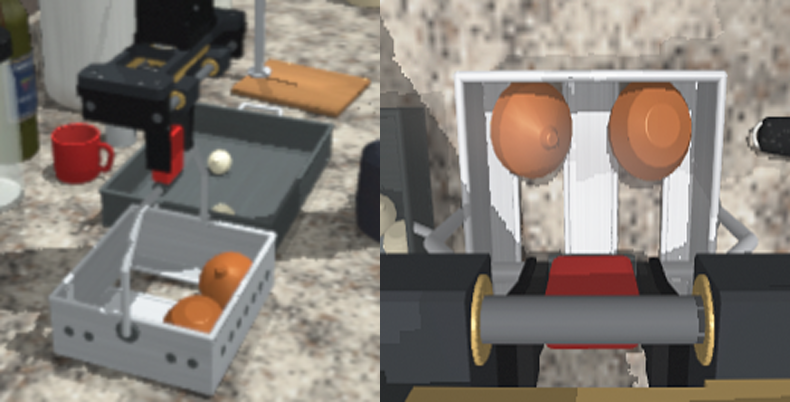

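>>> drive_tool(increments="0 -5 0 0 255; 0 -5 0 0 255; 0 0 0 0 255; 0 0 0 0 255")

```text
time: 27.58
position: [0.4586, 0.2707, 0.1814]
tool_rot: [-1.213, -1.203, 1.201]
ft_force: [0.1, -3.1, 10.0]
grip_width: 0.41
```

>>> drive_tool(increments="0 0 0 0 100; 0 0 0 0 60; 0 0 0 0 60; 0 0 0 0 60", squeeze=4)

```text
time: 28.08
position: [0.458, 0.2705, 0.1798]
tool_rot: [-1.213, -1.202, 1.203]
ft_force: [-0.0, -0.3, -1.0]
grip_width: 0.734
```

```bash
python3 look.py 12; python3 - <<'E'
from h import *
a=cv2.imread('pics/side12.png')[215:345,230:350];b=cv2.imread('pics/wrist12.png')[90:310,180:450]
cv2.imwrite('pics/d12.png',np.hstack([cv2.resize(a,(480,520),interpolation=cv2.INTER_CUBIC),cv2.resize(b,(319,520)[:2] if 0 else (319,260),interpolation=cv2.INTER_CUBIC).repeat(1,0) if 0 else cv2.copyMakeBorder(cv2.resize(b,(319,260)),0,260,0,0,cv2.BORDER_CONSTANT)]))
E
```

```text
28.175 [0.45820775 0.27047047 0.18006591] 65.23183429101418 [-0.45860559 -0.13044181  0.45698756] [ 0.05557451 -0.02542123  0.01250098]
```

View pics/d12.png

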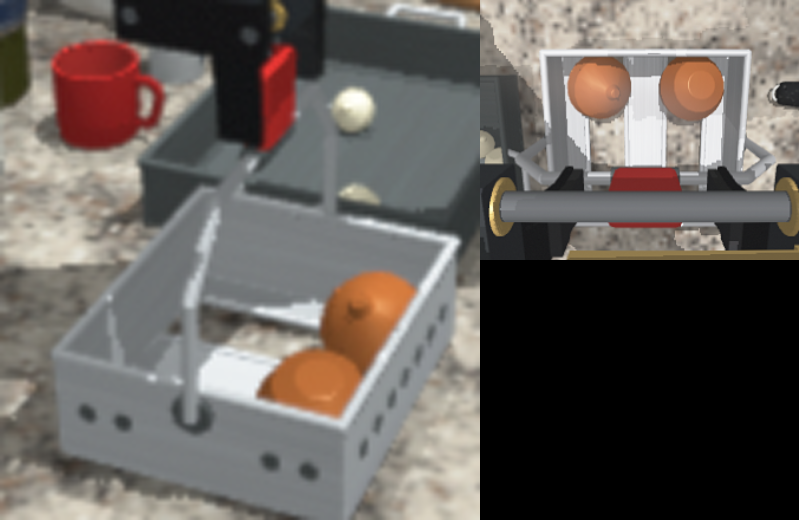

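```bash
python3 - <<'E'
from fit import *
X,Y,Z=.078,.085,.066
A=lambda u,v:('side12.png',230+u/4-.4,215+v/4-.4)
obs=[(*A(55,352),(X,Y,Z)),(*A(208,190),(X,-Y,Z)),(*A(460,238),(-X,-Y,Z)),(*A(343,427),(-X,Y,Z)),(*A(345,517),(-X,Y,.006))]
# wrist rim: d12 right: scale 319/270
W=lambda u,v:('wrist12.png',180+(u-480)/1.1815,90+v/1.1815)
obs+=[(*W(541,51),(-X,-Y,Z)),(*W(750,51),(-X,Y,Z))]
for z0 in (0,.01):
    p,r=fit(obs,[.456,.27,0],z0);print(z0,p,r.tolist())
p,r=fit(obs,[.456,.27,0],0)
c,s=np.cos(p[2]),np.sin(p[2])
for th in (-.15,-.1,-.05,0,.05,.1):
    o=[]
    for x0,y,rr in ((0,.06,.105),(0,.089,0),(.009,.018,.153),(.009,-.018,.153),(-.009,.018,.153),(0,-.06,.105)):
        x=rr*np.sin(th)+x0*np.cos(th);z=.054+rr*np.cos(th)-x0*np.sin(th)
        q=[p[0]+c*x-s*y,p[1]+s*x+c*y,z];a=proj('side12.png',q);w=proj('wrist12.png',q)
        o+=[((a[0]+.4-230)*4,(a[1]+.4-215)*4),(480+(w[0]-180)*1.1815,(w[1]-90)*1.1815)]
    print(th,np.round(o).astype(int).tolist())
E
```

```text
0 [ 0.4647928   0.27151042 -0.0153558 ] [[-0.9, 0.5], [-1.4, -0.5], [-0.4, 0.9], [0.0, 0.4], [-0.3, 3.3], [-0.8, -1.0], [-0.4, 0.1]]
0.01 [ 0.46450162  0.27500047 -0.00807577] [[-1.9, -2.4], [-2.4, -3.4], [-0.9, -2.3], [-0.1, -2.9], [-0.4, 0.3], [-1.0, -0.8], [6.1, -1.0]]
-0.15 [[238, 206], [747, 159], [190, 415], [743, 140], [269, 75], [685, 196], [299, 44], [603, 196], [303, 86], [685, 156], [334, 94], [542, 158]]
-0.1 [[228, 203], [746, 168], [190, 415], [743, 140], [254, 71], [684, 213], [284, 40], [603, 212], [289, 81], [685, 173], [325, 91], [542, 167]]
-0.05 [[218, 200], [746, 176], [190, 415], [743, 140], [240, 68], [684, 228], [270, 38], [604, 228], [274, 76], [685, 190], [316, 89], [542, 175]]
0 [[208, 198], [745, 185], [190, 415], [743, 140], [226, 66], [683, 243], [256, 36], [604, 242], [260, 72], [684, 207], [307, 87], [543, 184]]
0.05 [[198, 196], [744, 193], [190, 415], [743, 140], [211, 65], [682, 257], [243, 34], [605, 256], [245, 69], [684, 223], [298, 86], [544, 192]]
0.1 [[188, 195], [743, 201], [190, 415], [743, 140], [197, 64], [681, 269], [229, 34], [606, 269], [231, 67], [683, 238], [289, 85], [544, 200]]
```

>>> drive_tool(increments="0 6 0 0 60; 0 6 0 0 60; 0 0 0 0 150; 0 0 0 0 200; 0 0 0 0 200; 0 0 -3 0 200; 0 0 -4 0 200; 0 0 0 0 200; 0 0 0 0 100; 0 0 0 0 100; 0 0 0 0 100", squeeze=4)

```text
time: 29.55
position: [0.4654, 0.2704, 0.1682]
tool_rot: [-1.214, -1.202, 1.202]
ft_force: [-0.1, 0.6, 0.2]
grip_width: 0.592
```

>>> drive_tool(increments="0 0 0 0 255; 0 0 0 0 255; 0 0 0 0 255; 0 0 3 0 255; 0 0 7 0 255; 0 0 10 0 255; 0 0 10 0 255; 0 0 7 0 255; 0 0 3 0 255; 0 0 0 0 255; 0 0 -5 0 255; 0 0 -11 0 255; 0 0 -17 0 255; 0 0 -22 0 255; 0 0 0 0 255; 0 0 0 0 255; 0 0 0 0 255; 0 0 0 0 255", squeeze=60)

```text
time: 31.8
position: [0.4804, 0.2701, 0.1683]
tool_rot: [-1.214, -1.203, 1.202]
ft_force: [2.5, -1.3, -1.5]
grip_width: 0.408
```

```bash
python3 look.py 13; python3 - <<'E'
from h import *
a=cv2.imread('pics/side13.png')[190:350,220:390];b=cv2.imread('pics/wrist13.png')[90:310,180:450]
cv2.imwrite('pics/d13.png',np.hstack([cv2.resize(a,(380,358),interpolation=cv2.INTER_CUBIC),cv2.resize(b,(410,358),interpolation=cv2.INTER_CUBIC)]))
E
```

```text
31.9 [0.48034902 0.27009108 0.16830431] 36.00405094430754 [ 2.63008707 -0.32505033 -0.7596575 ] [-0.06622136 -0.74240609 -0.06024602]
```

View pics/d13.png

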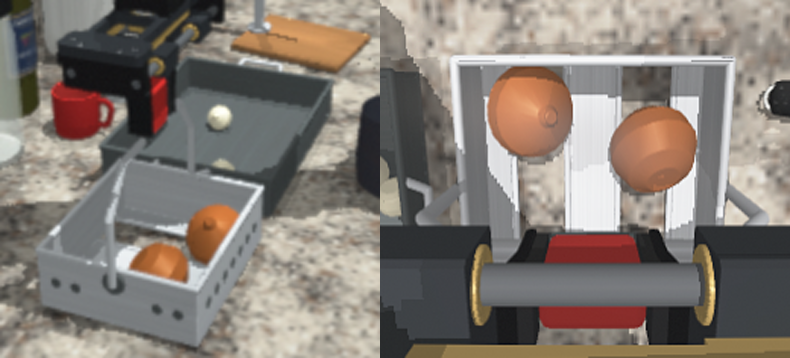

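>>> drive_tool(increments="0 0 3 0 255; 0 0 7 0 255; 0 0 9 0 255; 0 0 10 0 255; 0 0 10 0 255; 0 0 7 0 255; 0 0 3 0 255; 0 0 0 0 255; 0 0 -4 0 255; 0 0 -11 0 255; 0 0 -19 0 255; 0 0 -28 0 255; 0 0 0 0 255; 0 0 0 0 255; 0 0 0 0 255; 0 0 0 0 255", squeeze=60)

```text
time: 33.9
position: [0.4932, 0.27, 0.1683]
tool_rot: [-1.214, -1.203, 1.202]
ft_force: [2.2, -1.2, -2.1]
grip_width: 0.412
```

```bash
python3 look.py 14; python3 - <<'E'
from h import *
a=cv2.imread('pics/side14.png')[190:350,220:390];b=cv2.imread('pics/wrist14.png')[90:310,180:450]
cv2.imwrite('pics/d14.png',np.hstack([cv2.resize(a,(380,358),interpolation=cv2.INTER_CUBIC),cv2.resize(b,(410,358),interpolation=cv2.INTER_CUBIC)]))
E
```

```text
34.0 [0.49322812 0.27000985 0.16829233] 35.63212683782695 [ 2.12726436 -0.28063299  0.00357579] [-0.08844987 -0.9079704   0.00830979]
```

View pics/d14.png

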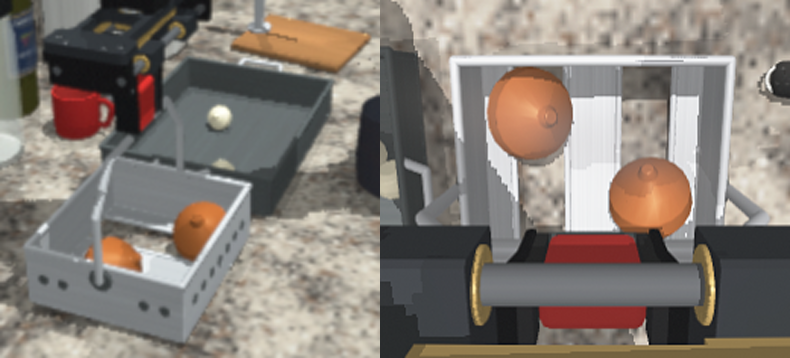

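>>> drive_tool(increments="0 -1 0 0 255; 0 -3 0 0 255; 0 -6 0 0 255; 0 -10 0 0 255; 0 -14 0 0 255; 0 -17 0 0.5 255; 0 -18 0 1 255; 0 -18 0 1 255; 0 -16 0 1 255; 0 -12 0 1 255; 0 -8 0 1 255; 0 -5 0 1 255; 0 -3 0 1 255; 0 -1 0 0.5 255; 0 0 0 0 255; 0 0 0 0 255")

```text
time: 36.0
position: [0.4933, 0.27, 0.3]
tool_rot: [-1.276, -1.098, 1.099]
ft_force: [0.6, -0.3, -5.0]
grip_width: 0.41
```

```bash
python3 look.py 15; python3 - <<'E'
from h import *
a=cv2.imread('pics/side15.png')[150:310,220:390];b=cv2.imread('pics/wrist15.png')[90:310,180:450]
cv2.imwrite('pics/d15.png',np.hstack([cv2.resize(a,(380,358),interpolation=cv2.INTER_CUBIC),cv2.resize(b,(410,358),interpolation=cv2.INTER_CUBIC)]))
E
```

```text
36.1 [0.49328463 0.27008984 0.3000754 ] 35.44411975542662 [ 0.02612166 -1.38187932 -5.74675457] [ 0.0157468  -0.03139281 -0.02311297]
```

View pics/d15.png

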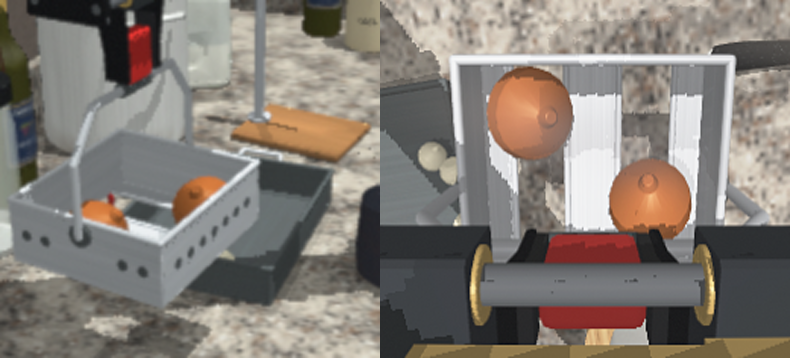

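>>> drive_tool(increments="-4 0 0 0 255; -10 0 0.5 0 255; -17 0 0.5 0 255; -24 0 1 0 255; -28 0 1 0 255; -30 0 1 0 255; -30 0 1 0 255; -30 0 1 0 255; -30 0 1 0 255; -30 0 1 0 255; -28 0 1 0 255; -20 0 0.5 0 255; -14 0 0.5 0 255; -16 0 1.5 0 255; -20 0 2 0 255; -22 0 2 0 255; -22 0 2 0 255; -22 0 2.5 0 255; -22 0 2 0 255; -20 0 2 0 255")

```text
time: 38.6
position: [0.4039, -0.1619, 0.3003]
tool_rot: [-1.276, -1.098, 1.098]
ft_force: [0.2, -0.1, -4.7]
grip_width: 0.406
```

>>> drive_tool(increments="-20 0 3 0 255; -20 0 3 0 255; -18 0 3 0 255; -16 0 3 0 255; -14 0 2 0 255; -12 0 2 0 255; -9 0 1.5 0 255; -6 0 1 0 255; -4 0 0.5 0 255; -2 0 0.5 0 255; 0 0 0 0 255; 0 0 0 0 255")

```text
time: 40.1
position: [0.3673, -0.2769, 0.3002]
tool_rot: [-1.276, -1.099, 1.099]
ft_force: [0.5, -0.8, -5.3]
grip_width: 0.407
```

```bash
python3 look.py 16; python3 - <<'E'
from h import *
save('top','top16.png')
a=cv2.imread('pics/side16.png')[100:240,300:460];b=cv2.imread('pics/top16.png')[150:270,370:470]
cv2.imwrite('pics/d16.png',np.hstack([cv2.resize(a,(457,400),interpolation=cv2.INTER_CUBIC),cv2.resize(b,(333,400),interpolation=cv2.INTER_CUBIC)]))
E
```

```text
40.2 [ 0.36727125 -0.27695946  0.30021828] 35.91072850942738 [-0.05365712  1.35552703 -6.25945665] [ 0.01765694 -0.02480595 -0.05332732]
```

View pics/d16.png

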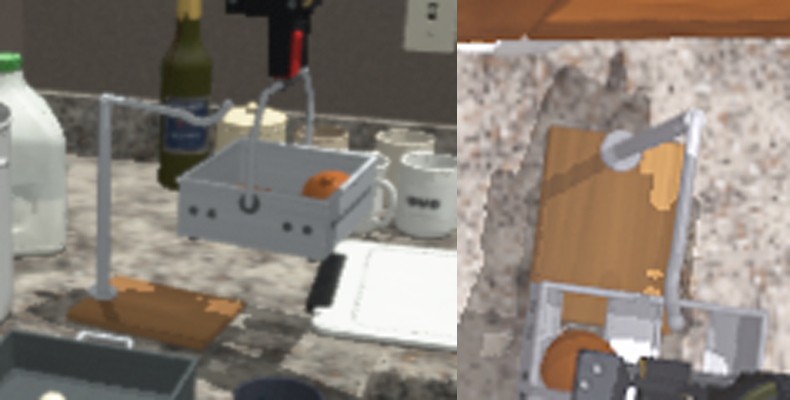

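View pics/wrist16.png

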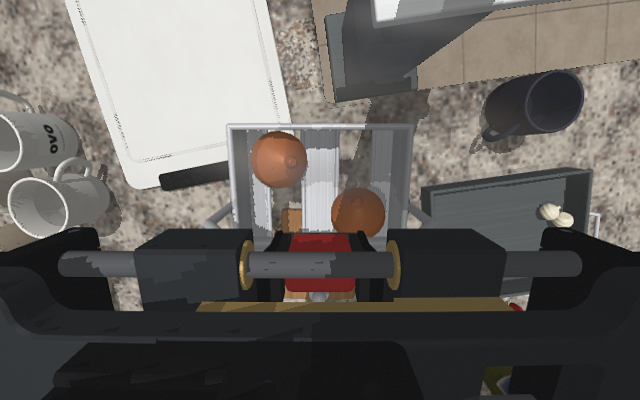

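```bash
python3 - <<'E'
from fit import *
w=('wrist16.png',318,295);s=('side16.png',380.3,135.8);t=('top16.png',435.9,247.3)
print(tri(w,s),tri(s,t),tri(w,t),tri(w,s,t))
ps=('side16.png',300+105/2.857,100+99/2.857);pt=('top16.png',370+(694-457)/3.33,150+117/3.33)
print(tri(ps,pt))
# tip position of tool in side & wrist views
for p in ([.3673,-.2769,.3],):print(proj('side16.png',p),proj('wrist16.png',p))
b=cv2.imread('pics/wrist16.png')[225:310,240:400];a=cv2.imread('pics/side16.png')[100:200,330:450]
cv2.imwrite('pics/e16.png',np.vstack([cv2.resize(b,(640,340)),cv2.resize(a,(312,260))if 0 else cv2.copyMakeBorder(cv2.resize(a,(312,260),interpolation=cv2.INTER_CUBIC),0,0,0,328,cv2.BORDER_CONSTANT)]))
E
```

```text
(array([ 0.42483335, -0.28521884,  0.25896179]), [np.float64(0.00033706843274977134), np.float64(0.00033706843274972553)]) (array([ 0.42526856, -0.28727116,  0.25863892]), [np.float64(0.0003005422364629838), np.float64(0.00030054223646292926)]) (array([ 0.42474648, -0.2861889 ,  0.25912685]), [np.float64(0.0010264227229805894), np.float64(0.001026422722980524)]) (array([ 0.42499739, -0.28620123,  0.25887231]), [np.float64(0.0010412893126976967), np.float64(0.00033525264281562334), np.float64(0.0010485763195728242)])
(array([ 0.57101708, -0.3098766 ,  0.24433721]), [np.float64(0.0009144187954684204), np.float64(0.0009144187954681591)])
(np.float64(400.04143176467676), np.float64(124.33967395731095)) (np.float64(317.1588141074215), np.float64(249.09112766017074))
```

View pics/e16.png

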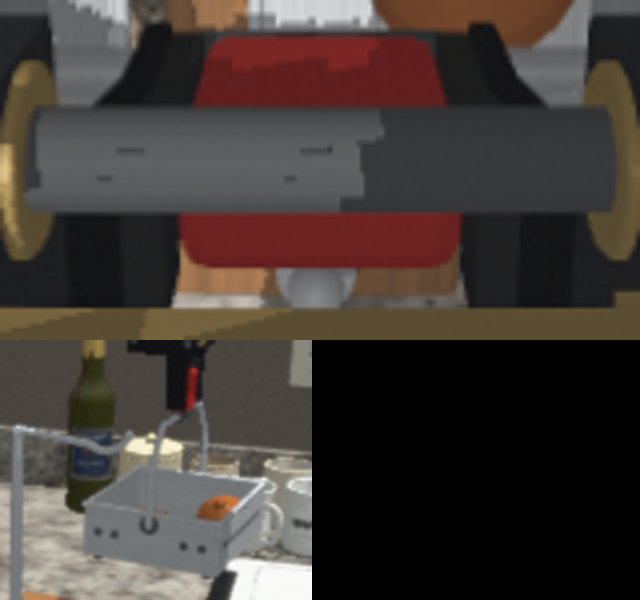

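>>> drive_tool(increments="0 0 -2 0 255; 0 0 -5 0 255; 0 0 -8 0 255; -0.5 0 -10 0 255; -0.5 0 -11 0 255; 0 0 -12 0 255; 0 0 -12 0 255; 0 0 -10 0 255; 0 0 -8 0 255; 0 0 -6 0 255; 0 0 -4 0 255; 0 0 -2 0 255; 0 0 0 0 255; 0 0 0 0 255")

```text
time: 42.0
position: [0.4558, -0.2916, 0.3003]
tool_rot: [-1.276, -1.099, 1.098]
ft_force: [0.5, -0.7, -5.1]
grip_width: 0.409
```

```bash
python3 look.py 17; python3 - <<'E'
from h import *
a=cv2.imread('pics/side17.png')[100:220,310:430]
cv2.imwrite('pics/d17.png',cv2.resize(a,(600,600),interpolation=cv2.INTER_CUBIC))
E
```

```text
42.1 [ 0.45587157 -0.29155911  0.30031107] 35.57650831582151 [ 0.06558824 -0.4256563  -5.66795341] [-0.06670148 -0.02706801 -0.0550577 ]
```

View pics/d17.png

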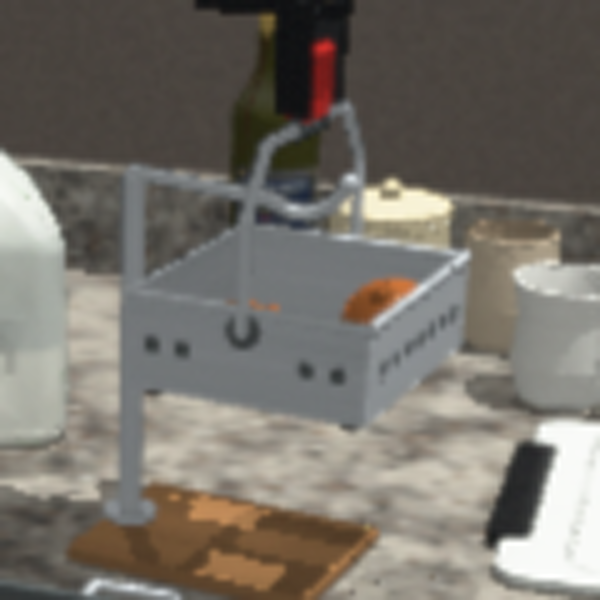

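View pics/wrist17.png

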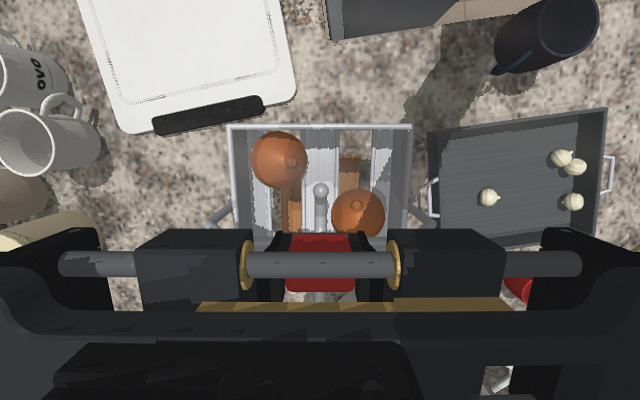

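>>> drive_tool(increments="0 1 0 0 255; 0 3 0 0 255; 0 5 0 0 255; 0 6 0 0 255; 0 6 0 0 255; 0 5 0 0 255; 0 4 0 0 255; 0 3 0 0 255; 0 2 0 0 255; 0 2 0 0 255; 0 1 0 0 255; 0 1 0 0 255; 0 1 0 0 255; 0 1 0 0 255; 0 0 0 0 255; 0 0 0 0 255")

```text
time: 44.1
position: [0.4561, -0.2916, 0.2593]
tool_rot: [-1.276, -1.099, 1.099]
ft_force: [0.3, -0.3, -6.2]
grip_width: 0.409
```

```bash
python3 look.py 18; python3 - <<'E'
from h import *
a=cv2.imread('pics/side18.png')[100:220,310:430]
cv2.imwrite('pics/d18.png',cv2.resize(a,(600,600),interpolation=cv2.INTER_CUBIC))
E
```

```text
44.2 [ 0.45606606 -0.29157117  0.25928924] 35.60550068167476 [-0.11427579  0.09537671 -5.9151546 ] [ 0.00319248  0.01240498 -0.03905523]
```

View pics/d18.png

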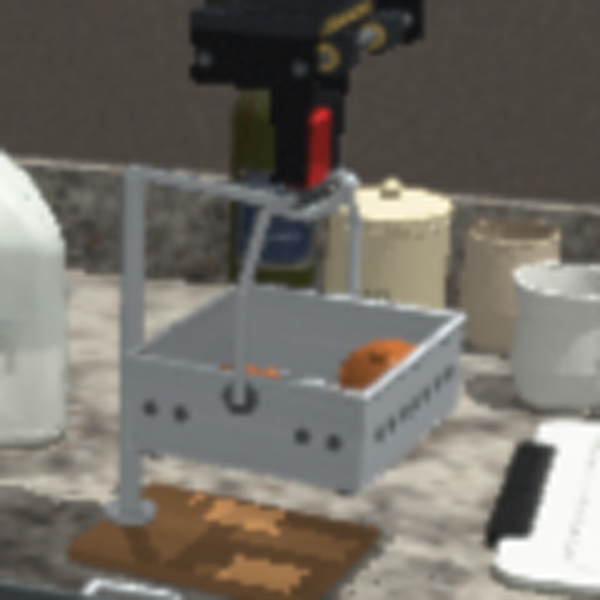

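>>> drive_tool(increments="0 1 0 0 255; 0 1 0 0 255; 0 1 0 0 255; 0 1 0 0 255; 0 0 0 0 255; 0 0 0 0 255")

```text
time: 44.95
position: [0.4561, -0.2916, 0.2553]
tool_rot: [-1.276, -1.099, 1.099]
ft_force: [-0.7, 0.4, -6.1]
grip_width: 0.406
```

>>> drive_tool(increments="0 1 0 0 255; 0 1 0 0 255; 0 0 0 0 255; 0 0 0 0 255")

```text
time: 45.45
position: [0.4562, -0.2916, 0.2538]
tool_rot: [-1.276, -1.099, 1.098]
ft_force: [-0.8, 1.0, 0.9]
grip_width: 0.406
```

>>> drive_tool(increments="0 0 0 0 255; 0 0 0 0 255; 0 0 0 0 255; 0 0 0 0 255", squeeze=3)

```text
time: 45.95
position: [0.4564, -0.2917, 0.2537]
tool_rot: [-1.277, -1.099, 1.098]
ft_force: [-0.3, 0.9, 4.4]
grip_width: 0.413
```

>>> drive_tool(increments="0 0 0 0 140; 0 0 0 0 130; 0 0 0 0 110; 0 0 0 0 90; 0 0 0 0 70; 0 0 0 0 70; 0 0 0 0 70")

```text
time: 46.82
position: [0.4561, -0.2915, 0.2532]
tool_rot: [-1.276, -1.099, 1.099]
ft_force: [0.7, -0.9, -0.3]
grip_width: 0.723
```

```bash
python3 look.py 19; python3 - <<'E'
from h import *
a=cv2.imread('pics/side19.png')[100:220,310:430];b=cv2.imread('pics/wrist19.png')[90:310,220:420]
cv2.imwrite('pics/d19.png',np.hstack([cv2.resize(a,(400,400),interpolation=cv2.INTER_CUBIC),cv2.resize(b,(364,400),interpolation=cv2.INTER_CUBIC)]))
E
```

```text
46.925 [ 0.45604845 -0.29158069  0.25326866] 62.83072362216481 [-0.34785408  0.35613724 -0.3978941 ] [-0.00967609  0.01584025  0.00572414]
```

View pics/d19.png

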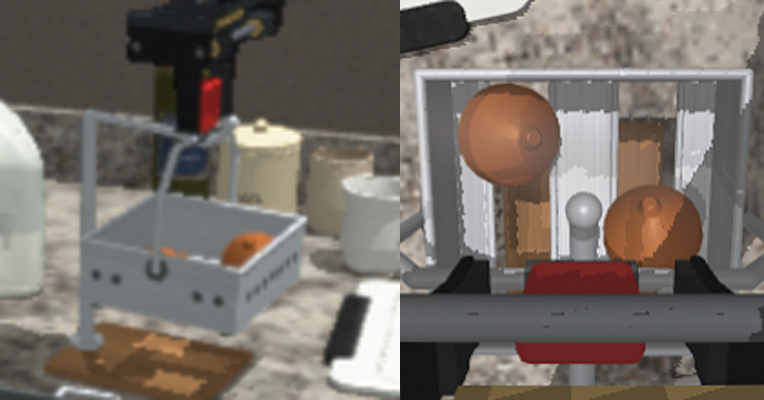

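>>> drive_tool(increments="0 -2 0 0 70; 0 -5 0 0 70; 0 -10 0 0 70; 0 -15 0 0 70; 0 -20 0 0 70; 0 -20 0 0 70; 0 -18 0 0 70; 0 -12 0 0 70; 0 -6 0 0 70; 0 -2 0 0 70; 0 0 0 0 70; 0 0 0 0 70; 0 0 0 0 70; 0 0 0 0 70")

```text
time: 48.68
position: [0.456, -0.2915, 0.3631]
tool_rot: [-1.276, -1.099, 1.099]
ft_force: [-0.3, -0.1, 0.4]
grip_width: 0.724
```

```bash
python3 look.py 20; python3 - <<'E'
from h import *
import time
a=cv2.imread('pics/side20.png')[100:250,230:430];b=cv2.imread('pics/wrist20.png')
cv2.imwrite('pics/d20.png',np.hstack([cv2.resize(a,(400,300),interpolation=cv2.INTER_CUBIC),cv2.resize(b,(400,300))]))
for i in range(8): save('side','side21.png')
a2=cv2.imread('pics/side21.png')[100:250,230:430]; print('diff',np.abs(a2.astype(int)-a).max(), ctrl.get_state()['time'])
E
```

```text
48.775 [ 0.45602085 -0.29152176  0.36317207] 63.02675217356652 [-0.07218277  0.25729216  0.00121768] [0.07053625 0.05633086 0.00665758]
diff 43 49.175
```

View pics/d20.png

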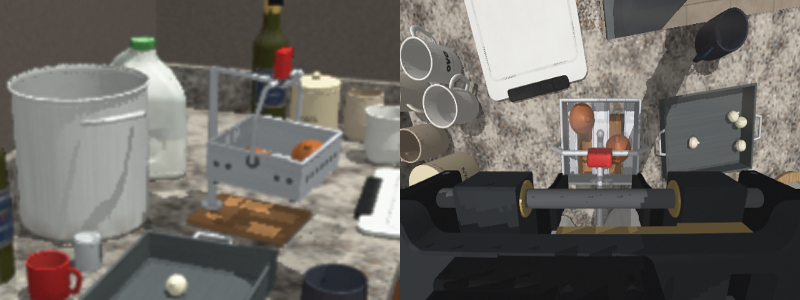

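>>> drive_tool(increments="0 0 0 0 70; 0 0 0 0 70; 0 0 0 0 70; 0 0 0 0 70; 0 0 0 0 70; 0 0 0 0 70; 0 0 0 0 70; 0 0 0 0 70; 0 0 0 0 70; 0 0 0 0 70; 0 0 0 0 70; 0 0 0 0 70; 0 0 0 0 70; 0 0 0 0 70; 0 0 0 0 70; 0 0 0 0 70; 0 0 0 0 70; 0 0 0 0 70; 0 0 0 0 70; 0 0 0 0 70")

```text
time: 51.68
position: [0.456, -0.2916, 0.3632]
tool_rot: [-1.276, -1.099, 1.099]
ft_force: [-0.6, -0.2, -0.8]
grip_width: 0.725
```

```bash
python3 - <<'E'
from h import *
x=save('side','side22.png')['img'].astype(int)
for i in range(5): y=save('side','side23.png')['img'].astype(int)
d=np.abs(x-y).max(2)[100:250,230:430]; print(d.max(),(d>15).sum())
cv2.imwrite('pics/d23.png',cv2.resize(y[100:240,300:440].astype(np.uint8)[:,:,::-1],(560,560),interpolation=cv2.INTER_CUBIC))
E
```

```text
18 2
```

View pics/d23.png

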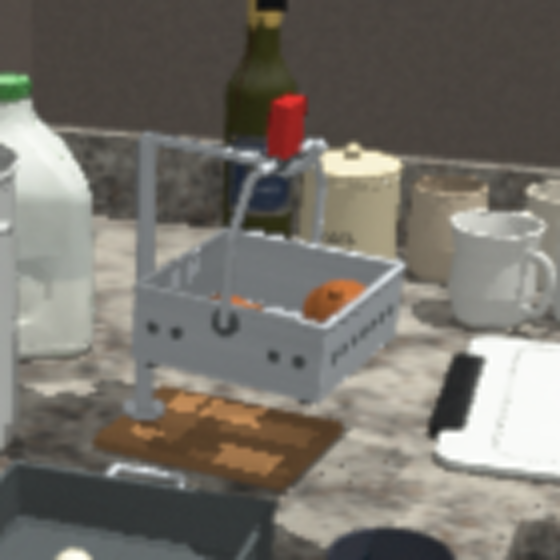

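The sieve hangs still on the hook and both big onions are in it. The gripper is well clear, so I'm handing in.

```bash
python3 -c "
from bench import workorder
print(workorder.close_job())"
```

```text
the job is handed in; nothing more can be done
None
```

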